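# Put the ochre pigment away and slide the case hatch shut on its seal

## Robot

A 6-joint arm with a two-finger parallel gripper is mounted at the origin on a cart in front of the work surface, level with it; the furniture and walls round the work are solid. World frame = base frame: x ahead of the robot, y to its left, z up, the work surface at z = 0. Lengths are in m, angles in rad, forces in N, time in s.
With the tool pointing down it reaches from about 0.375 to 0.9 m from the base axis. Payload 3.1 kg.
Tool frame: the origin (TCP) lies at the centre of the arm's flange, where the gripper is bolted on; the fingertips stand robot.tip_extent ahead of it and the grasp point (between the pads) lies 164 mm ahead of it (robot.tip_extent is the distance from the TCP to the fingertips, in m); z points along the fingers, y is the line along which they close (so a half turn about z gives the same grasp; the last joint's range is limited). The gripper opens to 87 mm and grips with 3 to 60 N. Pads are 19 mm wide; open, the fingers measure 117 mm over their backs; the gripper's body (75 mm by 190 mm) begins 51 mm behind the grasp point.
Start: joints at [1.069, 0.527, 1.433, -0, 1.181, -0.178], TCP at [0.199, 0.593, 0.405] pointing down, gripper open.
Joint ranges: [-3.08, 3.08], [-0.75, 2.2], [0.22, 2.44], [-1.43, 4.57], [0, 2.65], [-2.85, 2.85]. Speed limits (rad/s): [2.79, 2.79, 3.14, 3.14, 3.14, 3.14].

## Interface

Orientations are given as a unit quaternion [x, y, z, w].
In Python, from rig import get_obs, camera, hand_in, cut_out, robot gives the robot as it stands.
- The arm moves only by the tool step_arm, never from a script. Its argument "rows" is a list of rows, each a list of 6 numbers: the shift along the world's x, y, z in m, then the turn, a rotation vector about the world's x, y, z in degrees. A call has 1 to 12 rows; each row shifts and turns the commanded pose from where the row before left it; what a row does not reach is not made up. A row lasts 1/8 s, in which the tool goes at most 62.5 mm and 10.7 degrees, less where a joint would pass 70% of its speed; a pose out of reach is approached as far as the arm can. A call is refused whole if a number of a shift passes 0.0625 or a number of a turn 10.7, either way. A call with a gripper value outside its range is refused whole. "jaw" is the finger opening in m, from 0 to 0.087, set as the call begins (left out, the last holds). The fingers move at their own pace and stop on an object; "squeeze" is the grip in N (left out, the last holds). Time passes only in rows, so rows that do not move let the fingers close. It gives the time, the measured TCP pose, the force, the opening and the grip force at its end, in the units of the state.
- get_obs(): the state, without advancing time (a new reading comes with each control period).
- camera(name): name is "scene" or "top"; returns a dict with "pixels" (420x560x3 uint8, blue, green, red), "depth" (420x560 float32, m along the optical axis (not along the pixel's ray), 0 where there is no reading), "fov_y" (degrees; the focal length in pixels is half the picture's height over the tangent of half this angle, whatever the lens; pixels are square), "cx", "cy" (the principal point, pixels), "extrinsics" (4x4, takes a point from camera to world coordinates). Camera axes: x right, y up, looking along -z (the intrinsics and any distortion apply to the point x, -y, -z); pixel columns grow to the right and rows downward; lengths in m; the calibration is good to about 2 mm. A picture is of the moment at which its call begins.
- hand_in(): hands the job in; it is judged then, once.
Trained networks look in the newest picture that a camera, given by its name, has taken for a name from the list of things; names that differ only in an ending like _2 or _b are one class to them, and where a whole thing is asked for, a point or a joint stands for the part that bears it (a point fixed in the world has none). Each returns a list of dicts, best first, with "confidence" (0 to 1); they miss things now and then, are a little off and sometimes report something else, mostly with a low value. They report only what shows in the picture. A call takes as long as a camera call. They do not tell look-alikes from the thing itself.
- cut_out(label, camera): "region" (420x560 bool, what is visible of it) and "extent" ([centre column, centre row, width, height] in pixels, round what is visible of it).
The state is a dict: "time": time; "q": joint angles; "joint_velocities": joint speeds; "joint_torque": joint torques, N m; "position": TCP position; "tool_rot": TCP orientation; "ft_force": force on the tool from outside, world axes, zero at the start; "moment": the same for the moment, N m; "grip_width": finger opening in m; "grip_force": force on a finger pad.
Only numpy, scipy, OpenCV 4.12 (cv2) and the standard library are available. Lean on these libraries where they do the work, as an engineer would, in place of code of your own. Each camera call takes 0.05 s, during which the arm holds its last target. There are 200 camera calls.

## Task

Stand the ochre pigment pot upright in the open well of the grey pigment case, setting it down rather than dropping it. Then slide the yellow-barred hatch shut along its track until it is pressed firmly into the black rubber seal and stays against it when you let go; do it by feel, because the seal strip is not always set in the same place and must not be crushed. Leave the other two pots where they stand.

Things in the scene. Friction and masses are not known exactly. Their poses are not given: they have to be found in the camera images.
- case: Grey pigment case fixed on the bench, 190 mm (its x) x 430 mm (its y), 93 mm high over the side rails (82 mm above the bench at the hatch's top). Origin: centre of its underside, on the bench; z up; the hatch closes towards its +y and parks over the closed bay at -y.
- well (a point): Centre of the floor of the case's open well (case x 0, y +100 mm, 6 mm above the bench); axes as the case's. The well is 166 mm (x) x 170 mm (y) inside, about 70 mm deep below the hatch's track, with 5 mm ledges along its top at both x sides. At the start the hatch leaves it open from above at least from y -65 to +60 mm of this point.
- hatch: Sliding hatch, clear panel in an aluminium frame, 160 (x) x 180 (y) x 8 mm, axes as the case's. Origin: centre of its underside, 74 mm above the bench. It slides only along the case's y; the track rubs with about 3 N. It starts with its origin at case y -60 to -80 mm; its leading edge is 90 mm to +y of the origin.
- bar (a point): Centre of the hatch's upright yellow grip bar, 23 mm above the hatch's origin (97 mm above the bench). The bar is 90 mm along x, 14 mm thick along y and 30 mm high (82 to 112 mm above the bench). Pinch it across its thickness, or push its -y face with shut fingers.
- jamb: Fixed aluminium end frame at the case's +y end, 166 x 12 x 30 mm; origin: middle of the lower edge of its face towards the hatch, at case y +203 mm, 72 mm above the bench. An adjustable strip with a black rubber seal (146 mm wide, 20 mm high) hangs in front of it. The seal counts as part of the jamb.
- seal_mid (a point): Middle of the seal's setting range (case y +173 mm), fixed to the case. The seal's real free face stands anywhere within 12 mm either side along y, not measured: feel for it. It yields 2.5 N per mm and is hard after 3 mm (7.5 N). Shut: seal squeezed with 4 N or more for a third of a second (7 N at the hand with track friction; 10 N is good). Over 15 N (18 at the hand) crushes it.
- pot_ochre: Ochre-yellow screw-lid pigment pot with a black lid, the smallest pot, 53 mm across and 55 mm high, about 0.13 kg; lid from 43 to 55 mm. Origin: centre of its underside; z up.
- pot_black: White screw-lid pigment pot with a black lid, 59 mm across, 62 mm high; a bystander. Origin: centre of its underside.
- pot_blue: White screw-lid pigment pot with a blue lid, 63 mm across, 70 mm high; a bystander. Origin: centre of its underside.
Mind the look-alikes: they are no part of the job. Leave any orange look-alike of the pot_ochre alone.

How it is judged:
By the outcome, as a careful person would: the job done as asked, in the order asked, and still so for the second after the job is handed in, with the robot touching nothing.
It also fails if it takes over 64 s, if anything falls off the work surface, if the arm or the gripper's body presses on something with over 40 N, if the wrist force passes 120 N, or if a joint passes its speed limit or range.

## Working session

There is one attempt and no reset: what is moved stays moved. The work goes in short steps, Python scripts to look and compute and a tool call to move; the robot and the scene stay as the last step left them, time stands still between calls to the robot, and variables do not carry over. Pictures are saved under pics/ and viewed, at most 10 in all, crops included, and the job is handed in when it is done.

Besides the shell and the picture viewer there is one more tool, called after "Call:" in YAML: its name, and indented under it one key for each argument. step_arm: Moves the arm, as the interface text tells. Its arguments: {"type":"object","properties":{"rows":{"type":"array"},"jaw":{"type":"number"},"squeeze":{"type":"number"}},"required":["rows"]}

```bash
mkdir -p pics; cat > h.py <<'E'
import numpy as np, cv2
from rig import get_obs, camera, hand_in, cut_out, robot
def cloud(c):
    h,w=c["depth"].shape; f=h/2/np.tan(np.radians(c["fov_y"])/2)
    u,v=np.meshgrid(np.arange(w),np.arange(h)); d=c["depth"]
    P=np.stack([(u-c["cx"])/f*d,-(v-c["cy"])/f*d,-d],-1)
    E=np.array(c["extrinsics"]); return P@E[:3,:3].T+E[:3,3]
E
python3 - <<'E'
from h import *
print(robot if not hasattr(robot,'__dict__') else vars(robot)); print(get_obs())
ims=[]
for n in("scene","top"):
    c=camera(n); print({k:v for k,v in c.items() if k not in("pixels","depth")})
    np.savez(f"{n}0.npz",P=cloud(c),d=c["depth"],im=c["pixels"]); P=cloud(c)
    cv2.imwrite(f"pics/{n}0.png",c["pixels"])
    for l in("case","hatch","bar","jamb","pot_ochre","pot_black","pot_blue"):
        for r in cut_out(l,n)[:3]:
            m=r["region"]&(c["depth"]>0); q=P[m]
            print(n,l,round(r["confidence"],2),np.round(r["extent"]),m.sum(),np.round(np.median(q,0),3) if m.sum() else "", np.round(np.percentile(q,[2,98],axis=0),3).tolist() if m.sum() else "")
E
```

```text
{}
{'time': 0.0, 'q': array([ 1.06849145e+00,  5.28485384e-01,  1.43388531e+00,  2.10707072e-05,
        1.18139606e+00, -1.78514130e-01]), 'joint_velocities': array([-5.99619661e-04,  2.91618217e-04, -1.22397342e-03,  2.82024922e-03,
        4.09443620e-04,  6.09547777e-05]), 'joint_torque': array([ 3.68536294e-04, -4.40042496e+01, -1.76590508e+01,  6.34219148e-02,
        5.81771100e-02, -1.40417915e-04]), 'position': array([0.1986658 , 0.59223147, 0.40376481]), 'tool_rot': array([ 1.61192948e-01,  9.86922313e-01, -1.02141802e-03, -3.72119259e-04]), 'ft_force': array([-0.52451139, -0.53028549,  0.50353581]), 'moment': array([-0.00806888, -0.05933037, -0.00324823]), 'grip_force': 0.0, 'grip_width': 0.08706543647567094}
{'fov_y': 55.617232519373616, 'cx': 274.2610752530939, 'cy': 218.3298963590562, 'extrinsics': array([[ 0.50998784,  0.58407701, -0.63147957, -0.06923516],
       [-0.86016666,  0.35061235, -0.37038399, -0.14232799],
       [ 0.00507176,  0.732069  ,  0.68121161,  0.663678  ],
       [ 0.        ,  0.        ,  0.        ,  1.        ]])}
scene case 0.67 [394. 267. 233
[... 1518 characters left out ...]
-0.22, 0.075], [0.615, -0.047, 0.11]]
top jamb 0.57 [304. 208.  27.  71.] 805 [0.503 0.128 0.094] [[0.428, 0.093, 0.072], [0.576, 0.152, 0.103]]
top pot_ochre 0.95 [254. 233.  24.  27.] 444 [0.452 0.253 0.052] [[0.428, 0.229, -0.003], [0.486, 0.278, 0.056]]
top pot_ochre 0.8 [162. 204.  29.  24.] 467 [0.529 0.473 0.051] [[0.508, 0.452, 0.004], [0.554, 0.502, 0.056]]
top pot_ochre 0.79 [272. 268.  19.  22.] 368 [0.367 0.204 0.052] [[0.343, 0.182, 0.046], [0.39, 0.228, 0.056]]
top pot_black 0.7 [211. 216.  25.  26.] 530 [0.496 0.349 0.059] [[0.47, 0.323, 0.018], [0.525, 0.376, 0.063]]
top pot_blue 0.63 [252. 188.  31.  30.] 594 [0.561 0.253 0.066] [[0.537, 0.224, 0.014], [0.593, 0.281, 0.071]]
```

View pics/scene0.png

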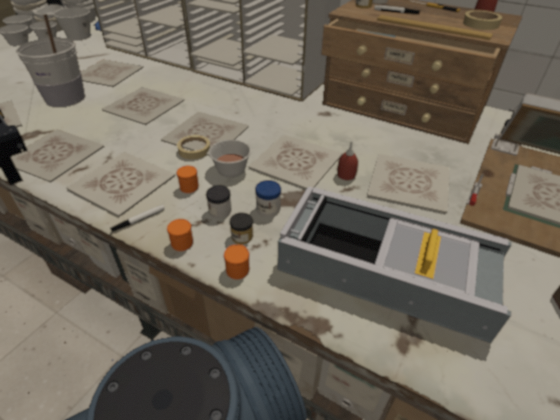

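View pics/top0.png

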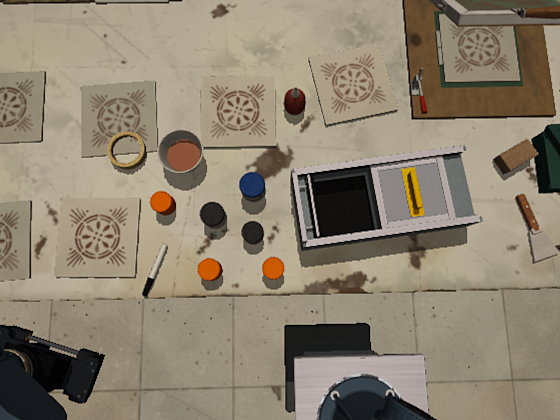

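The ochre pot (clear body, black lid) is at top (254,233) and scene (242,229). The orange pots at top (272,268), (209,270) and (162,203) are look-alikes. The case runs from the jamb at top (305,205) to the hatch, with its bar at (413,192).

```bash
python3 - <<'E'
from h import *
print("tip",robot.tip_extent)
for n in("top","scene"):
    c=camera(n);P=cloud(c)
    # pot lid
    box=dict(top=(slice(215,252),slice(238,270)),scene=(slice(205,250),slice(225,262)))[n]
    q=P[box].reshape(-1,3); q=q[(q[:,2]>.051)&(q[:,2]<.060)&(abs(q[:,0]-.455)<.045)&(abs(q[:,1]-.25)<.045)]
    (cx,cy),r=cv2.minEnclosingCircle(q[:,:2].astype(np.float32)); print(n,"pot",len(q),cx,cy,r,q.mean(0))
    q=P.reshape(-1,3)
    near=(abs(q[:,0]-.52)<.15)&(abs(q[:,1]+.06)<.27)
    s=q[near&(q[:,2]>.088)&(q[:,2]<.098)]
    R=cv2.minAreaRect(s[:,:2].astype(np.float32)); print("rails",len(s),R)
    s=q[near&(q[:,2]>.105)&(q[:,2]<.117)&(abs(q[:,1]+.13)<.08)]
    R=cv2.minAreaRect(s[:,:2].astype(np.float32)); print("bar",len(s),R,s.mean(0))
E
```

```text
tip 0.1822
top pot 275 0.45282891392707825 0.2532190680503845 0.02682376839220524 [0.45276961 0.25360557 0.05309818]
rails 2710 ((0.5286687612533569, -0.0646171122789383), (0.19033761322498322, 0.4320780634880066), 6.863125801086426)
bar 219 ((0.5370469093322754, -0.13384376466274261), (0.09046566486358643, 0.01504258718341589), 6.07608699798584) [ 0.5369066  -0.1334393   0.10923732]
scene pot 303 0.4533578157424927 0.2524377107620239 0.027883069589734077 [0.45267468 0.25027308 0.05329645]
rails 3435 ((0.5295944213867188, -0.07002638280391693), (0.19464486837387085, 0.42774897813796997), 6.766636371612549)
bar 258 ((0.5365571975708008, -0.13710065186023712), (0.09084507077932358, 0.014071927405893803), 6.49342679977417) [ 0.53289847 -0.13728872  0.11025724]
```

Call:
step_arm:
  rows:
    - [0.0254, -0.0339, -0.012, 0, 0, -6.46]
    - [0.0254, -0.0339, -0.012, 0, 0, -6.46]
    - [0.0254, -0.0339, -0.012, 0, 0, -6.46]
    - [0.0254, -0.0339, -0.012, 0, 0, -6.46]
    - [0.0254, -0.0339, -0.012, 0, 0, -6.46]
    - [0.0254, -0.0339, -0.012, 0, 0, -6.46]
    - [0.0254, -0.0339, -0.012, 0, 0, -6.46]
    - [0.0254, -0.0339, -0.012, 0, 0, -6.46]
    - [0.0254, -0.0339, -0.012, 0, 0, -6.46]
    - [0.0254, -0.0339, -0.012, 0, 0, -6.46]
    - [0, 0, 0, 0, 0, 0]
  jaw: 0.077
  squeeze: 15

```text
time: 2.28
position: [0.4547, 0.2516, 0.2842]
tool_rot: [0.665, 0.747, -0.0, 0.0]
ft_force: [-0.4, -0.2, -0.5]
grip_width: 0.0772
grip_force: 0.0
```

Call:
step_arm:
  rows:
    - [-0.0015, 0.001, -0.02, 0, 0, 0]
    - [0, 0, -0.02, 0, 0, 0]
    - [0, 0, -0.018, 0, 0, 0]
    - [0, 0, -0.012, 0, 0, 0]
    - [0, 0, -0.006, 0, 0, 0]
    - [0, 0, 0, 0, 0, 0]

```text
time: 3.02
position: [0.4512, 0.2548, 0.2087]
tool_rot: [0.663, 0.748, -0.0, -0.0]
ft_force: [0.3, -0.3, -0.2]
grip_width: 0.0771
grip_force: 0.0
```

Call:
step_arm:
  rows:
    - [0, 0, 0, 0, 0, 0]
    - [0, 0, 0, 0, 0, 0]
    - [0, 0, 0, 0, 0, 0]
    - [0, 0, 0, 0, 0, 0]
    - [0, 0, 0, 0, 0, 0]
  jaw: 0.0
  squeeze: 15

```text
time: 3.65
position: [0.4516, 0.2545, 0.2091]
tool_rot: [0.664, 0.748, 0.0, 0.0]
ft_force: [0.4, 1.3, 3.1]
grip_width: 0.0518
grip_force: 15.0
```

Call:
step_arm:
  rows:
    - [0, 0, 0.008, 0, 0, 0]
    - [0, 0, 0.016, 0, 0, 0]
    - [0, 0, 0.025, 0, 0, 0]
    - [0, 0, 0.03, 0, 0, 0]
    - [0, 0, 0.03, 0, 0, 0]
    - [0, 0, 0.02, 0, 0, 0]
    - [0, 0, 0.006, 0, 0, 0]
    - [0, 0, 0, 0, 0, 0]

```text
time: 4.65
position: [0.4511, 0.2545, 0.3442]
tool_rot: [0.664, 0.748, 0.0, 0.0]
ft_force: [-0.4, -0.1, 0.0]
grip_width: 0.0522
grip_force: 15.0
```

Call:
step_arm:
  rows:
    - [0.003, -0.01, 0, 0, 0, 0]
    - [0.006, -0.02, 0, 0, 0, 0]
    - [0.009, -0.03, 0, 0, 0, 0]
    - [0.01, -0.034, 0, 0, 0, 0]
    - [0.01, -0.034, 0, 0, 0, 0]
    - [0.01, -0.034, 0, 0, 0, 0]
    - [0.009, -0.03, 0, 0, 0, 0]
    - [0.006, -0.02, 0, 0, 0, 0]
    - [0.002, -0.0095, 0, 0, 0, 0]
    - [0, 0, 0, 0, 0, 0]

```text
time: 5.9
position: [0.5162, 0.0324, 0.3431]
tool_rot: [0.664, 0.748, -0.0, -0.001]
ft_force: [-0.1, 0.0, -0.3]
grip_width: 0.0525
grip_force: 15.0
```

```bash
python3 - <<'E'
from h import *
a=camera("scene")["pixels"];b=camera("top")["pixels"]
im=np.hstack([cv2.resize(a[130:370,180:480],(400,320)),cv2.resize(b[110:290,180:480],(400,240)) if 0 else cv2.resize(b[90:330,200:500],(400,320))])
cv2.imwrite("pics/carry.png",im); print(get_obs()["position"])
E
```

```text
[0.51588771 0.0334129  0.34339488]
```

View pics/carry.png

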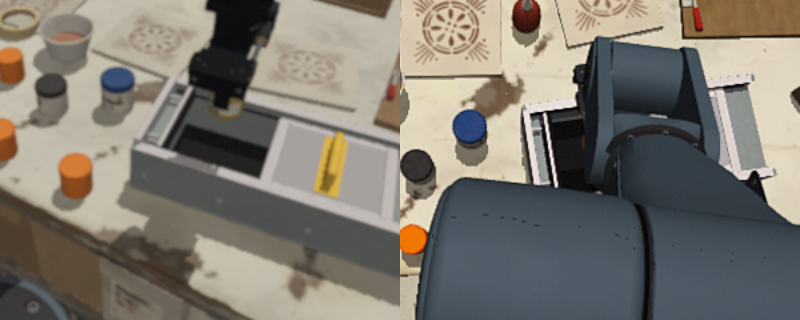

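The left half shows the ochre pot held over the well at about (225,105), with nothing disturbed. Lowering it now.

Call:
step_arm:
  rows:
    - [0, 0, -0.015, 0, 0, 0]
    - [0, 0, -0.025, 0, 0, 0]
    - [0, 0, -0.03, 0, 0, 0]
    - [0, 0, -0.025, 0, 0, 0]
    - [0, 0, -0.015, 0, 0, 0]
    - [0, 0, -0.006, 0, 0, 0]
    - [0, 0, -0.004, 0, 0, 0]
    - [0, 0, 0, 0, 0, 0]
    - [0, 0, 0, 0, 0, 0]

```text
time: 7.12
position: [0.5165, 0.033, 0.2243]
tool_rot: [0.664, 0.748, 0.0, 0.001]
ft_force: [-0.1, -0.3, -0.3]
grip_width: 0.0525
grip_force: 15.0
```

Call:
step_arm:
  rows:
    - [0, 0, -0.002, 0, 0, 0]
    - [0, 0, -0.002, 0, 0, 0]
    - [0, 0, 0, 0, 0, 0]

```text
time: 7.5
position: [0.5163, 0.033, 0.2196]
tool_rot: [0.664, 0.748, -0.0, -0.0]
ft_force: [0.1, 0.0, -0.3]
grip_width: 0.0523
grip_force: 15.0
```

Call:
step_arm:
  rows:
    - [0, 0, -0.001, 0, 0, 0]
    - [0, 0, -0.001, 0, 0, 0]
    - [0, 0, -0.001, 0, 0, 0]
    - [0, 0, 0, 0, 0, 0]

```text
time: 8.0
position: [0.5163, 0.033, 0.2166]
tool_rot: [0.664, 0.748, -0.0, -0.0]
ft_force: [0.8, -0.1, -0.7]
grip_width: 0.0522
grip_force: 15.0
```

Call:
step_arm:
  rows:
    - [0, 0, -0.001, 0, 0, 0]
    - [0, 0, -0.001, 0, 0, 0]
    - [0, 0, 0, 0, 0, 0]

```text
time: 8.38
position: [0.5163, 0.033, 0.2151]
tool_rot: [0.664, 0.748, 0.0, 0.0]
ft_force: [-1.1, -0.4, 3.3]
grip_width: 0.0518
grip_force: 15.0
```

Call:
step_arm:
  rows:
    - [0, 0, 0, 0, 0, 0]
    - [0, 0, 0, 0, 0, 0]
    - [0, 0, 0, 0, 0, 0]
  jaw: 0.075

```text
time: 8.75
position: [0.5164, 0.033, 0.2146]
tool_rot: [0.664, 0.748, 0.0, -0.0]
ft_force: [0.6, 0.2, 0.2]
grip_width: 0.0721
grip_force: 0.0
```

Call:
step_arm:
  rows:
    - [0, 0, 0.01, 0, 0, 0]
    - [0, 0, 0.02, 0, 0, 0]
    - [0, 0, 0.03, 0, 0, 0]
    - [0, 0, 0.03, 0, 0, 0]
    - [0, 0, 0.02, 0, 0, 0]
    - [0, 0, 0.005, 0, 0, 0]

```text
time: 9.5
position: [0.5166, 0.033, 0.3316]
tool_rot: [0.664, 0.748, 0.001, 0.001]
ft_force: [-0.2, -0.8, 0.6]
grip_width: 0.075
grip_force: 0.0
```

Call:
step_arm:
  rows:
    - [0.001, -0.01, 0, 0, 0, 0]
    - [0.003, -0.025, 0, 0, 0, 0]
    - [0.004, -0.033, 0, 0, 0, 0]
    - [0.004, -0.035, 0, 0, 0, 0]
    - [0.004, -0.033, 0, 0, 0, 0]
    - [0.004, -0.033, 0, 0, 0, 0]
    - [0.003, -0.022, 0, 0, 0, 0]
    - [0.001, -0.008, 0, 0, 0, 0]
    - [0, 0, 0, 0, 0, 0]
  jaw: 0.0

```text
time: 10.62
position: [0.5401, -0.166, 0.3293]
tool_rot: [0.664, 0.748, 0.0, -0.001]
ft_force: [0.0, 0.4, 0.7]
grip_width: 0.0014
grip_force: 0.0
```

```bash
python3 - <<'E'
from h import *
c=camera("scene");a=c["pixels"];b=camera("top")["pixels"]
im=np.hstack([cv2.resize(a[150:350,260:510],(400,320)),cv2.resize(b[90:330,200:500],(400,320))])
cv2.imwrite("pics/put.png",im); print(get_obs()["position"],get_obs()["grip_width"])
P=cloud(c)
for r in cut_out("pot_ochre","scene")[:4]:
    q=P[r["region"]]; print(r["confidence"],np.round(r["extent"]),np.round(np.percentile(q,[2,50,98],axis=0),3).tolist())
q=P.reshape(-1,3); s=q[(abs(q[:,0]-.54)<.06)&(q[:,2]>.105)&(q[:,2]<.117)&(abs(q[:,1]+.13)<.03)]
print(len(s),s.mean(0))
E
```

```text
[ 0.54001119 -0.16504321  0.32951521] 0.000581631775441032
0.7 [345. 245.  28.  28.] [[0.49, 0.004, 0.026], [0.506, 0.026, 0.058], [0.539, 0.052, 0.061]]
0.69 [236. 261.  25.  35.] [[0.339, 0.176, 0.002], [0.354, 0.194, 0.051], [0.386, 0.224, 0.055]]
258 [ 0.53276951 -0.13728074  0.11024973]
```

View pics/put.png

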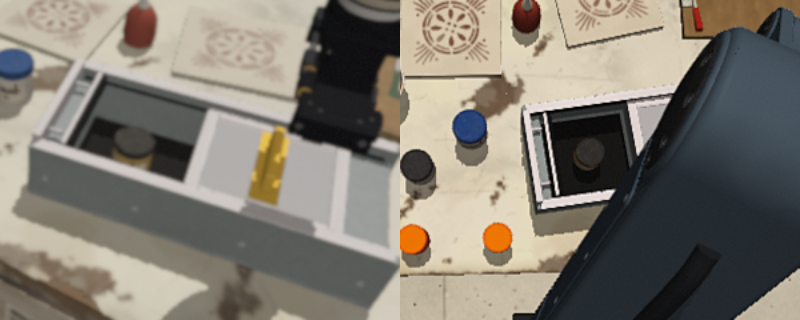

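The pot stands upright in the well, lid at left-half (135,145), and the hand is behind the bar at (265,165). Next I lower the shut fingers and push.

Call:
step_arm:
  rows:
    - [0, 0, -0.015, 0, 0, 0]
    - [0, 0, -0.022, 0, 0, 0]
    - [0, 0, -0.014, 0, 0, 0]
    - [0, 0, -0.004, 0, 0, 0]
    - [0, 0, 0, 0, 0, 0]

```text
time: 11.4
position: [0.5404, -0.1659, 0.2745]
tool_rot: [0.664, 0.748, -0.0, -0.0]
ft_force: [-0.3, 0.8, 1.0]
grip_width: 0.0006
grip_force: 0.0
```

Call:
step_arm:
  rows:
    - [-0.0006, 0.005, 0, 0, 0, 0]
    - [-0.0006, 0.005, 0, 0, 0, 0]
    - [-0.0006, 0.005, 0, 0, 0, 0]
    - [-0.0006, 0.005, 0, 0, 0, 0]
    - [-0.0006, 0.005, 0, 0, 0, 0]

```text
time: 12.02
position: [0.5375, -0.1411, 0.2752]
tool_rot: [0.664, 0.748, -0.0, 0.001]
ft_force: [-0.6, -3.9, 3.0]
grip_width: 0.0002
grip_force: 1.8
```

Call:
step_arm:
  rows:
    - [-0.0008, 0.007, 0, 0, 0, 0]
    - [-0.0012, 0.01, 0, 0, 0, 0]
    - [-0.0012, 0.01, 0, 0, 0, 0]
    - [-0.0012, 0.01, 0, 0, 0, 0]
    - [-0.0012, 0.01, 0, 0, 0, 0]
    - [-0.0012, 0.01, 0, 0, 0, 0]
    - [-0.0012, 0.01, 0, 0, 0, 0]
    - [-0.001, 0.008, 0, 0, 0, 0]
    - [-0.0007, 0.006, 0, 0, 0, 0]
    - [-0.0005, 0.004, 0, 0, 0, 0]
    - [-0.0005, 0.004, 0, 0, 0, 0]
    - [-0.0004, 0.003, 0, 0, 0, 0]

```text
time: 13.52
position: [0.5263, -0.0489, 0.2747]
tool_rot: [0.664, 0.748, 0.0, 0.0]
ft_force: [1.5, -3.7, 1.8]
grip_width: 0.0002
grip_force: 1.7
```

Call:
step_arm:
  rows:
    - [-0.0005, 0.004, 0, 0, 0, 0]
    - [-0.0005, 0.004, 0, 0, 0, 0]
    - [-0.0005, 0.004, 0, 0, 0, 0]
    - [-0.0005, 0.004, 0, 0, 0, 0]
    - [-0.0005, 0.004, 0, 0, 0, 0]
    - [-0.0002, 0.002, 0, 0, 0, 0]
    - [-0.0002, 0.001, 0, 0, 0, 0]
    - [-0.0001, 0.001, 0, 0, 0, 0]
    - [-0.0001, 0.001, 0, 0, 0, 0]

```text
time: 14.65
position: [0.5231, -0.024, 0.2747]
tool_rot: [0.664, 0.748, -0.0, -0.0]
ft_force: [2.5, -3.0, 0.4]
grip_width: 0.0004
grip_force: 1.6
```

```bash
python3 - <<'E'
from h import *
c=camera("scene");P=cloud(c);o=get_obs();print(o["position"],o["ft_force"])
q=P.reshape(-1,3)-[.529,-.066,0];t=np.radians(6.8);X=q[:,0]*np.cos(t)+q[:,1]*np.sin(t);Y=-q[:,0]*np.sin(t)+q[:,1]*np.cos(t);Z=q[:,2]
p=o["position"]-[.529,-.066,0];print("hand y",-p[0]*np.sin(t)+p[1]*np.cos(t),"x",p[0]*np.cos(t)+p[1]*np.sin(t))
hm=(abs(X)<.07)&(abs(Z-.082)<.003)&(Y>.06)&(Y<.2); print(np.histogram(Y[hm],bins=np.arange(.08,.2,.004)))
b=(abs(X)<.06)&(Z>.105)&(Z<.114)&(Y>0)&(Y<.12);print("bar",b.sum(),np.percentile(Y[b],[2,50,98]) if b.any() else 0)
cv2.imwrite("pics/near.png",cv2.resize(c["pixels"][150:350,260:510],(750,600),interpolation=cv2.INTER_CUBIC))
E
```

```text
[ 0.52308067 -0.02388142  0.27469799] [ 3.65123919 -3.04569557 -0.1156322 ]
hand y 0.042523169258458456 x -0.0008906879391526595
(array([32, 36, 34, 37, 44, 57, 68, 74, 62, 50, 58, 72, 74, 86, 79, 86, 89,
        5,  0,  0, 34,  0,  0,  0,  0,  6,  5,  3,  5]), array([0.08 , 0.084, 0.088, 0.092, 0.096, 0.1  , 0.104, 0.108, 0.112,
       0.116, 0.12 , 0.124, 0.128, 0.132, 0.136, 0.14 , 0.144, 0.148,
       0.152, 0.156, 0.16 , 0.164, 0.168, 0.172, 0.176, 0.18 , 0.184,
       0.188, 0.192, 0.196]))
bar 38 [0.0521313  0.0584733  0.06438507]
```

View pics/near.png

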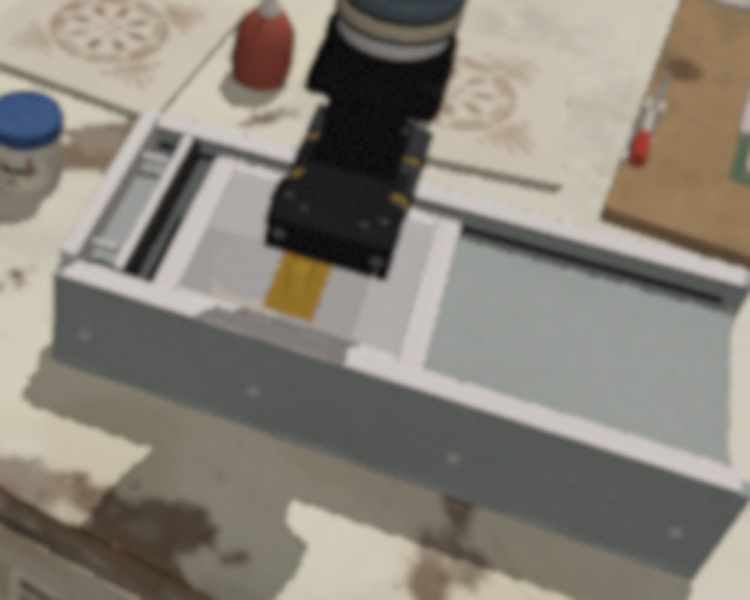

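The hatch's leading edge (near-picture (190,225)) is about 12 mm short of the seal strip at (155,215), and the pot is safely underneath. I'll creep from here.

Call:
step_arm:
  rows:
    - [0.0002, 0.0015, 0, 0, 0, 0]
    - [0, 0.0015, 0, 0, 0, 0]
    - [0, 0.001, 0, 0, 0, 0]
    - [0, 0.001, 0, 0, 0, 0]
    - [0, 0, 0, 0, 0, 0]

```text
time: 15.32
position: [0.5228, -0.0188, 0.2746]
tool_rot: [0.664, 0.748, -0.0, -0.001]
ft_force: [-0.5, -3.2, 1.8]
grip_width: 0.0003
grip_force: 1.2
```

Call:
step_arm:
  rows:
    - [-0.0001, 0.001, 0, 0, 0, 0]
    - [-0.0001, 0.001, 0, 0, 0, 0]

```text
time: 15.58
position: [0.5227, -0.0169, 0.2745]
tool_rot: [0.664, 0.748, -0.0, -0.001]
ft_force: [-1.3, -4.1, 1.8]
grip_width: 0.0005
grip_force: 1.6
```

Call:
step_arm:
  rows:
    - [-0.0001, 0.001, 0, 0, 0, 0]
    - [-0.0001, 0.001, 0, 0, 0, 0]

```text
time: 15.82
position: [0.5226, -0.0148, 0.2745]
tool_rot: [0.664, 0.748, -0.0, -0.001]
ft_force: [-1.3, -2.8, -0.3]
grip_width: 0.0005
grip_force: 1.6
```

Call:
step_arm:
  rows:
    - [-0.0001, 0.001, 0, 0, 0, 0]
    - [-0.0001, 0.001, 0, 0, 0, 0]

```text
time: 16.08
position: [0.5226, -0.0129, 0.2746]
tool_rot: [0.664, 0.748, -0.0, -0.0]
ft_force: [-1.8, -3.1, -1.1]
grip_width: 0.0001
grip_force: 1.6
```

Call:
step_arm:
  rows:
    - [-0.0001, 0.001, 0, 0, 0, 0]
    - [-0.0001, 0.001, 0, 0, 0, 0]

```text
time: 16.32
position: [0.5225, -0.011, 0.2746]
tool_rot: [0.663, 0.748, -0.0, 0.0]
ft_force: [-1.6, -5.5, -1.4]
grip_width: 0.0003
grip_force: 2.4
```

Call:
step_arm:
  rows:
    - [-0.0001, 0.001, 0, 0, 0, 0]
    - [0, 0, 0, 0, 0, 0]

```text
time: 16.58
position: [0.5224, -0.0103, 0.2746]
tool_rot: [0.663, 0.748, -0.0, 0.0]
ft_force: [-2.0, -4.9, -1.1]
grip_width: 0.0002
grip_force: 2.6
```

Call:
step_arm:
  rows:
    - [-0.0001, 0.001, 0, 0, 0, 0]
    - [0, 0, 0, 0, 0, 0]

```text
time: 16.82
position: [0.5223, -0.0096, 0.2746]
tool_rot: [0.663, 0.748, -0.001, 0.0]
ft_force: [-1.4, -6.6, -1.5]
grip_width: 0.0006
grip_force: 3.3
```

Call:
step_arm:
  rows:
    - [-0.0001, 0.001, 0, 0, 0, 0]
    - [0, 0, 0, 0, 0, 0]

```text
time: 17.08
position: [0.5223, -0.0089, 0.2747]
tool_rot: [0.663, 0.748, -0.001, 0.001]
ft_force: [-2.0, -8.1, -1.7]
grip_width: 0.0008
grip_force: 4.0
```

Call:
step_arm:
  rows:
    - [-0.0001, 0.001, 0, 0, 0, 0]
    - [0, 0, 0, 0, 0, 0]

```text
time: 17.32
position: [0.5222, -0.0082, 0.2747]
tool_rot: [0.663, 0.749, -0.001, 0.001]
ft_force: [-2.0, -9.3, -1.5]
grip_width: 0.0007
grip_force: 4.7
```

Call:
step_arm:
  rows:
    - [-0.0001, 0.0007, 0, 0, 0, 0]
    - [0, 0, 0, 0, 0, 0]
    - [0, 0, 0, 0, 0, 0]
    - [0, 0, 0, 0, 0, 0]
    - [0, 0, 0, 0, 0, 0]

```text
time: 17.95
position: [0.5222, -0.008, 0.2747]
tool_rot: [0.663, 0.749, -0.001, 0.001]
ft_force: [-2.2, -11.8, -2.1]
grip_width: 0.0005
grip_force: 5.8
```

Held for half a second at about 11 N, so the seal is pressed and not crushed. Backing off gently.

Call:
step_arm:
  rows:
    - [0, -0.001, 0, 0, 0, 0]
    - [0, -0.001, 0, 0, 0, 0]
    - [0, -0.001, 0, 0, 0, 0]
    - [0.0002, -0.002, 0, 0, 0, 0]
    - [0.0005, -0.004, 0, 0, 0, 0]
    - [0.0006, -0.005, 0, 0, 0, 0]
    - [0, 0, 0, 0, 0, 0]

```text
time: 18.82
position: [0.5236, -0.0206, 0.2749]
tool_rot: [0.664, 0.748, 0.0, 0.0]
ft_force: [0.8, -0.0, -0.3]
grip_width: 0.0006
grip_force: 0.0
```

Call:
step_arm:
  rows:
    - [0, 0, 0.01, 0, 0, 0]
    - [0, 0, 0.025, 0, 0, 0]
    - [0.003, -0.025, 0.03, 0, 0, 0]
    - [0.004, -0.035, 0.03, 0, 0, 0]
    - [0.004, -0.04, 0.02, 0, 0, 0]
    - [0.004, -0.04, 0.01, 0, 0, 0]
    - [0.004, -0.04, 0, 0, 0, 0]
    - [0.002, -0.02, 0, 0, 0, 0]
    - [0, 0, 0, 0, 0, 0]

```text
time: 19.95
position: [0.5442, -0.2209, 0.3997]
tool_rot: [0.664, 0.747, 0.0, -0.0]
ft_force: [0.1, 0.6, -0.4]
grip_width: 0.0004
grip_force: 0.0
```

```bash
python3 - <<'E'
from h import *
c=camera("scene");P=cloud(c);o=get_obs();print(o["position"],o["ft_force"])
q=P.reshape(-1,3)-[.529,-.066,0];t=np.radians(6.8);X=q[:,0]*np.cos(t)+q[:,1]*np.sin(t);Y=-q[:,0]*np.sin(t)+q[:,1]*np.cos(t);Z=q[:,2]
b=(abs(X)<.06)&(Z>.105)&(Z<.114)&(Y>0)&(Y<.12);print("bar",b.sum(),np.percentile(Y[b],[2,50,98]) if b.any() else 0)
hm=(abs(X)<.07)&(abs(Z-.082)<.003)&(Y>.14)&(Y<.2); print(np.histogram(Y[hm],bins=np.arange(.14,.2,.003)))
cv2.imwrite("pics/end.png",cv2.resize(c["pixels"][140:340,210:460],(750,600),interpolation=cv2.INTER_CUBIC))
E
```

```text
[ 0.5440006  -0.21978735  0.39948934] [-1.07130065  0.88429548 -0.27333788]
bar 219 [0.06517234 0.07141622 0.07863863]
(array([58, 46, 65, 63, 67, 59, 61, 46,  0,  0,  0,  0,  0,  2,  2,  2,  3,
        3,  6]), array([0.14 , 0.143, 0.146, 0.149, 0.152, 0.155, 0.158, 0.161, 0.164,
       0.167, 0.17 , 0.173, 0.176, 0.179, 0.182, 0.185, 0.188, 0.191,
       0.194, 0.197]))
```

View pics/end.png

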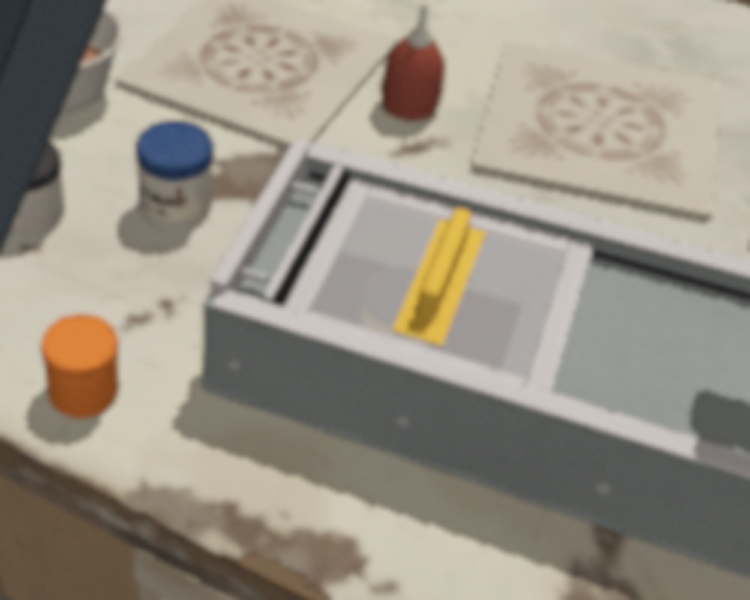

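The hatch is shut with its front frame at (325,245) against the dark seal band at (310,240), and the bystander pots have not moved. Handing in.

```bash
python3 -c "
from rig import hand_in
print(hand_in())"
```

```text
the job is handed in; nothing more can be done
None
```

The ochre pot stands upright in the well, and the hatch is shut: I pressed it into the seal at about 11 N at the hand, and it stayed there when I let go; the job is handed in after about 20 s of the 64 s, but no verdict came back.

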